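# Shift the bench gearbox into third

## Task

Put the bench gearbox into third gear. Its lever stands somewhere in the left-hand leg of the H-shaped gate: push the knob gently into line with the cross slot, across to the right-hand leg, and then straight away from you until it is fully home in the far right slot; do not let it enter the near right slot (fourth). Only push the lever with the fingertips or the outside of the fingers, never pinch it, leave the small parts round the gearbox where they are, and finish clear of everything.

Things in the scene. Friction and masses are not known exactly. Their poses are not given: they have to be found in the camera images.
- gearbox: Bench gearbox fixed to the worktop: grey ribbed housing 124 x 150 mm (x by y), steel gate plate on top 75 mm above the worktop; a dark motor (top at 66 mm) sticks out at its left (+y) to 120 mm from the middle, a short shaft at its right to 100 mm. Origin on the worktop under the middle of the housing; +x points away from the robot, +y left, z up, turned about z by up to 0.3 rad.
- gate_centre (a point): Middle of the H-shaped opening in the gate plate (88 x 100 mm), at its top face; axes as the gearbox. Two legs along x with middles at y = +18 and -18 mm, each 14 mm wide and 44 mm long (x from -22 to +22 mm), joined by a 13 mm wide cross slot along y at x = 0, its corners rounded by 3 mm.
- third_slot (a point): Far end of the right-hand leg of the gate (third gear), at the plate's top face, 22 mm forward and 18 mm right of the gate's middle. Far left is first, near left second, far right third, near right fourth.
- lever_knob: Black ball knob, 32 mm in diameter, on the gear lever (steel stem 8 mm thick); origin at the ball's centre, 131 to 140 mm above the worktop, z along the stem. The lever tilts about a point 10 mm above the gearbox's origin, 130 mm below the ball's centre. About 2 to 3 N on the ball moves it; no springs or detents: it stays where it is left, and only the gate stops it.
- lever_sideways (a joint): Sideways tilt of the lever in rad about the gearbox's x axis: 0 upright, positive to the right (-y). Middle of the left leg -0.27, of the right leg +0.27 (knob 35 mm to the side); play in a leg about 0.05 either way.
- lever_fore_aft (a joint): Tilt of the lever in rad away from (+) or towards (-) the robot, about the gearbox's y axis, which tilts along with the sideways tilt; 0 is in line with the cross slot, with play of about 0.035 either way; about +0.26 (knob 33 mm forward) at the far end of a leg, -0.26 at the near end.
- brass_coupling: Small stepped brass fitting, 22 mm across and 25 mm high, loose on the worktop beside the gearbox; origin at the centre of its underside. To be left alone.
- thumb_nut: Pale round thumb nut, 26 mm across and 17 mm high, loose on the worktop beside the gearbox; origin at the centre of its underside. To be left alone.
- vial_c: Clear vial with a white cap, 25 mm across and 50 mm high, standing loose on the worktop beside the gearbox; origin at the centre of its underside. To be left alone.

How it is judged:
On the way, in this order (a step that is already met when the one before it is completed fails the run):
1. the lever has been moved across into the right-hand leg, in line with the cross slot (value of joint lever_sideways above 0.2 rad and value of joint lever_fore_aft between -0.09 and 0.09 rad), for 0.05 s.
2. the lever is home in the far right slot (value of joint lever_sideways above 0.2 rad and value of joint lever_fore_aft above 0.23 rad), for 0.2 s.
At the end, for the whole second after the job is handed in: The lever rests in the far right slot of the gate: sideways tilt over 0.2 rad and fore-aft tilt over 0.23 rad (the ball within about 4 mm of the end of its travel), at rest (all of step 2 and velocity of joint lever_fore_aft between -0.05 and 0.05 rad/s); the robot touches nothing.
It fails at once if the lever was let into the near right slot (fourth) (value of joint lever_sideways above 0.2 rad and value of joint lever_fore_aft below -0.13 rad).
It fails at once if the lever was pinched or forced, or the fingers pressed hard on the gearbox (over 30 N) (contact force between the fingers and gearbox above 30 N).
It fails at once if a small part beside the gearbox was moved or lifted (distance of any of brass_coupling, thumb_nut, vial_c from where it was at the start of the episode above 0.015 m).
It also fails if it takes over 48 s, if anything falls off the work surface, if the arm or the gripper's body presses on something with over 40 N, if the wrist force passes 120 N, or if a joint passes its speed limit or range.

## Robot

A 6-joint arm with a two-finger parallel gripper is mounted at the origin on a cart in front of the work surface, level with it; the furniture and walls round the work are solid. World frame = base frame: x ahead of the robot, y to its left, z up, the work surface at z = 0. Lengths are in m, angles in rad, forces in N, time in s.
With the tool pointing down it reaches from about 0.3 to 0.875 m from the base axis. Payload 6.4 kg.
Tool frame: the origin (TCP) lies between the finger pads; the fingertips stand 8 mm ahead of it and the grasp point (between the pads) lies 11 mm behind it; y points along the fingers, z is the direction in which the jaws open and shut, and the axes are right-handed (so a half turn about y gives the same grasp; the last joint's range is limited). The gripper opens to 85 mm and grips with 20 to 120 N. Pads are 22 mm wide; open, the fingers measure 114 mm over their backs; the gripper's body (76 mm by 85 mm) begins 54 mm behind the grasp point. The pads swing forward as they close: fully open they stand 13 mm farther back than shut.
Start: joints at [-1.426, 0.181, 1.607, -0, 1.354, -0.206], TCP at [0.198, -0.54, 0.239] pointing down, gripper open.
Joint ranges: [-2.99, 2.99], [-0.89, 2.07], [0.3, 2.58], [-1.14, 4.28], [0, 2.63], [-3.12, 3.12]. Speed limits (rad/s): [2.57, 2.57, 3.01, 3.14, 3.14, 3.14].

## Interface

Orientations are given as a unit quaternion [x, y, z, w].
In Python, from rig import robot gives the robot as it stands. Calls block until the motion is done:
- robot.goto(position, orientation): joint-space move of the TCP to a pose.
- robot.servo_line(position, attitude=None, max_speed=0.15, threshold=None): straight line of the TCP; attitude=None keeps the orientation; max_speed is the mean speed in m/s. With threshold (N) it stops when the force on the tool has changed by that much, and returns True; else False.
- robot.goto_joints(angles): joint-space move.
- robot.command_gripper(opening): finger opening in m; the grip force is fixed at half the most; returns when the fingers have stopped.
- robot.wait(seconds).
- robot.inverse_kinematics(position, orientation): joint angles nearest the present ones, or None.
- robot.get_state(): the state.
- robot.get_image(name): name is "scene" or "top" or "wrist"; returns a dict with "image" (480x640x3 uint8, red, green, blue), "fov_y" (degrees; the focal length in pixels is half the picture's height over the tangent of half this angle, whatever the lens; pixels are square), "cx", "cy" (the principal point, pixels), "rvec" (rotation vector, rad) and "tvec" (3), from world to camera coordinates, as OpenCV has them. Camera axes: x right, y down, z forward; pixel columns grow to the right and rows downward; lengths in m; the calibration is good to about 2 mm. A picture is of the moment at which its call begins. There is no depth.
A pose or a line that the arm cannot do raises robot.PlanningError and nothing moves.
- robot.hand_in(): hands the job in, once; it reports no verdict.
The state is a dict: "time_s": time; "joints": joint angles; "dq": joint speeds; "effort": joint torques, N m; "ee_pos": TCP position; "tool_rot": TCP orientation; "wrist_force": force on the tool from outside, world axes, zero at the start; "ft_torque": the same for the moment, N m; "grip_width": finger opening in m.
Only numpy, scipy, OpenCV 4.12 (cv2) and the standard library are available. Lean on these libraries where they do the work, as an engineer would, in place of code of your own. Each camera call takes 0.05 s, during which the arm holds its last target. There are 200 camera calls.

## Working session

There is one attempt and no reset: what is moved stays moved. The work goes in short steps, each a Python script; the robot and the scene stay as the last script left them, time stands still between calls to the robot, and variables do not carry over. Pictures are saved under pics/ and viewed, about 8 in all and at most 12, crops included, and the job is handed in when it is done.

```bash
mkdir -p pics; ls
cat > h.py <<'E'
import numpy as np, cv2
from rig import robot
def cam(n,save=None):
    d=robot.get_image(n)
    f=240/np.tan(np.radians(d["fov_y"])/2)
    d["K"]=np.array([[f,0,d["cx"]],[0,f,d["cy"]],[0,0,1.]])
    d["R"]=cv2.Rodrigues(np.array(d["rvec"],float))[0]; d["t"]=np.array(d["tvec"],float).ravel()
    d["c"]=-d["R"].T@d["t"]
    if save: cv2.imwrite("pics/"+save,cv2.cvtColor(d["image"],cv2.COLOR_RGB2BGR))
    return d
def ray(d,uv):
    v=d["R"].T@np.linalg.inv(d["K"])@np.array([uv[0],uv[1],1.]); return v/np.linalg.norm(v)
def onz(d,uv,z):
    v=ray(d,uv); return d["c"]+v*(z-d["c"][2])/v[2]
def proj(d,p):
    q=d["K"]@(d["R"]@np.array(p,float)+d["t"]); return q[:2]/q[2]
E
python3 - <<'E'
from h import *
import pickle
for n in("scene","top"):
    d=cam(n,n+"1.png"); pickle.dump(d,open(n+"1.pkl","wb")); print(n,d["c"],d["fov_y"])
s=robot.get_state();print(s["time_s"],s["tool_rot"],s["ee_pos"])
E
```

```text
pics
scene [-0.2681594   0.46859022  0.57936584] 42.03818706454481
top [0.29713216 0.02296402 1.03182616] 44.3992193902879
0.1 [-0.12337173  0.6968147  -0.69570103  0.12340491] [ 0.19752767 -0.53949018  0.23848387]
```

View pics/scene1.png

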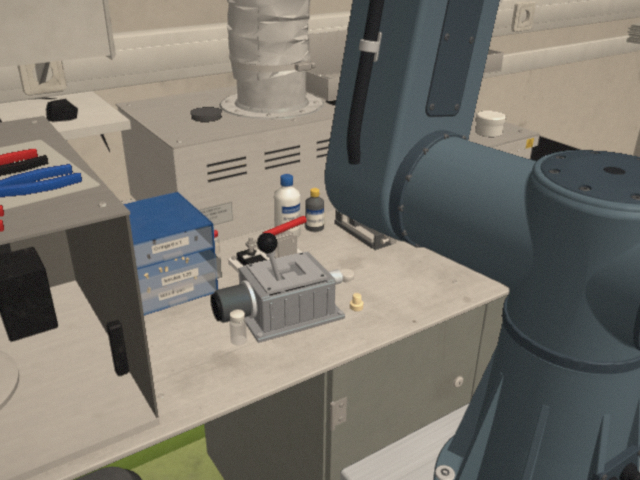

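View pics/top1.png

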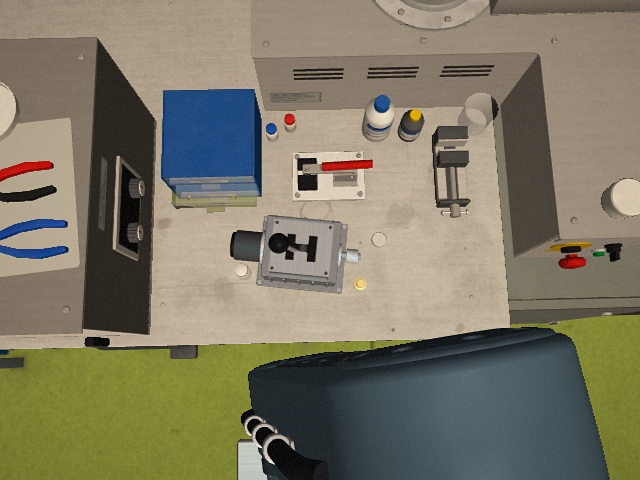

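The scene view shows the gearbox near (290,295), with the black knob at about (267,242), the vial at (237,327) and the brass part at (357,302). In the top view the gearbox is near (303,254), the knob at (279,242), the vial at (242,271), the nut at (379,239) and the brass part at (360,284). The knob is to the left and looks forward of the middle.

Run:
```python
from h import *
import pickle
t=pickle.load(open("top1.pkl","rb")); s=pickle.load(open("scene1.pkl","rb"))
a=cv2.resize(t["image"][205:305,220:400],None,fx=4.4,fy=4.4,interpolation=cv2.INTER_CUBIC)
cv2.imwrite("pics/crop1.png",a[:,:,::-1])
def ball(d,x0,x1,y0,y1):
    g=d["image"].max(2)[y0:y1,x0:x1]
    m=(g<45).astype(np.uint8); m=cv2.morphologyEx(m,cv2.MORPH_OPEN,cv2.getStructuringElement(cv2.MORPH_ELLIPSE,(9,9)))
    n,l,st,c=cv2.connectedComponentsWithStats(m)
    for i in range(1,n): print(st[i],c[i]+[x0,y0])
ball(t,262,330,225,265); ball(s,250,290,225,262)
# steel plate: top view bright gray at z=.075 ; print ground-plane points
for n,uv,z in(("vial",(242,271),.05),("nut",(379,239),.017),("brass",(360,284),.025),("centre",(302,248),.075),("lever handle",(372,163),.04),("furn R",(510,300),0),("box",(262,90),.1)):
    print(n,onz(t,uv,z))
```

```text
[  7   8  26  17 285] [280.29473684 240.52280702]
[45 18  9 11 75] [311. 248.]
[  8  12  18  16 191] [265.83769634 244.71727749]
vial [0.43054149 0.1462611  0.05      ]
nut [ 0.48613297 -0.09000889  0.017     ]
brass [ 0.40683466 -0.05313394  0.025     ]
centre [0.46312438 0.04417208 0.075     ]
lever handle [ 0.61819567 -0.08097557  0.04      ]
furn R [ 0.37549808 -0.31646279  0.        ]
box [0.73218411 0.10657642 0.1       ]
```

View pics/crop1.png

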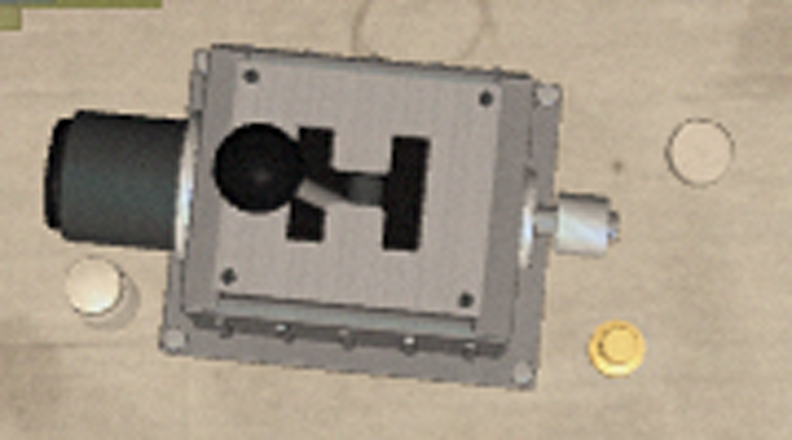

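The crop shows four plate screws at (251,76), (486,98), (229,276) and (466,300), the H opening centred near (358,188), and the ball at (259,168) with a radius of about 44.

```bash
cat >> h.py <<'E'
def frame(t,fl,fr,nl,nr,z=.075):
    P=[onz(t,p,z) for p in (fl,fr,nl,nr)]
    x=(P[0]+P[1]-P[2]-P[3])/2; y=(P[0]+P[2]-P[1]-P[3])/2
    return np.mean(P,0),np.arctan2(x[1],x[0]),np.arctan2(-y[0],y[1]),np.linalg.norm(x),np.linalg.norm(y)
def tri(d,u,e,v):
    a,b=ray(d,u),ray(e,v); A=np.stack([a,-b],1); k=np.linalg.lstsq(A,e["c"]-d["c"],rcond=None)[0]
    p,q=d["c"]+k[0]*a,e["c"]+k[1]*b; return (p+q)/2,np.linalg.norm(p-q)
E
python3 - <<'E'
from h import *
import pickle
t=pickle.load(open("top1.pkl","rb")); s=pickle.load(open("scene1.pkl","rb"))
px=lambda x,y:(220+(x+.5)/4.4-.5,205+(y+.5)/4.4-.5)
C,a,b,lx,ly=frame(t,px(251,76),px(486,98),px(229,276),px(466,300))
print("C",C,"yaw",a,b,lx,ly)
yaw=(a+b)/2
B,g=tri(t,px(259,168),s,(267.5,242.3)); print("ball",B,g)
B2=onz(t,px(259,168),.135)
c,sn=np.cos(yaw),np.sin(yaw);R=np.array([[c,-sn,0],[sn,c,0],[0,0,1]])
print("in gearbox frame",R.T@(B-C),R.T@(B2-C))
for uv in [px(317,128),px(291,240),px(410,137),px(402,250)]: print(R.T@(onz(t,uv,.075)-C))
for n,uv,z in(("vial",px(95,287),.05),("nut",px(699,152),.017),("brass",px(617,347),.025)): print(n,R.T@(onz(t,uv,z)-C))
E
```

```text
C [0.46474996 0.0458398  0.075     ] yaw -0.12022998112778913 -0.12131298737467014 0.07691605041213471 0.08903922827603199
ball [0.46085265 0.07802874 0.13590083] 0.0025198754604682802
in gearbox frame [-0.00774698  0.03148494  0.06090083] [-0.00700978  0.03269603  0.06      ]
[0.02083887 0.01768732 0.        ]
[-0.02254855  0.02283307  0.        ]
[ 0.02082811 -0.01754246  0.        ]
[-0.02224855 -0.01883407  0.        ]
vial [-0.04424001  0.09713939 -0.025     ]
nut [ 0.0372208  -0.13139156 -0.058     ]
brass [-0.04469919 -0.10488299 -0.05      ]
```

```bash
cat >> h.py <<'E'
from scipy.spatial.transform import Rotation as Ro
C=np.array([.4646,.0458,0.]); YAW=-.1208
Rg=Ro.from_euler('z',YAW).as_matrix()
def W(x,y,z): return (C+Rg@np.array([x,y,0])/1.+[0,0,z]).tolist()   # gearbox frame (m), z above worktop
def G(p): return Rg.T@(np.array(p)-C)
def quat(s=1):
    y=np.array([0,0,-1.]); z=s*Rg[:,1]; return Ro.from_matrix(np.stack([np.cross(y,z),y,z],1)).as_quat().tolist()
def rep(m=""):
    s=robot.get_state(); print(m,"t%.1f"%s["time_s"],"g",np.round(G(s["ee_pos"])*1e3,1),"F",np.round(Rg.T@np.array(s["wrist_force"]),2),"w",round(s["grip_width"],4)); return s
E
python3 - <<'E'
from h import *
q0=robot.get_state()["tool_rot"]; print(Ro.from_quat(q0).as_matrix().round(2).tolist())
robot.command_gripper(0.0)
for s in(1,-1): print(s,robot.inverse_kinematics(W(-.055,.032,.24),quat(s)))
p=[.12,-.34,.30]; print(robot.inverse_kinematics(p,q0)); rep()
E
```

```text
[[-0.94, -0.0, 0.34], [-0.34, 0.0, -0.94], [-0.0, -1.0, -0.0]]
1 [-8.19753254e-02 -1.80652677e-01  1.96700701e+00 -4.44089210e-16
  1.35523832e+00 -1.53197165e+00]
-1 [-0.08197533 -0.18065268  1.96700701  0.          1.35523832  1.609621  ]
[-1.56413397e+00 -3.96547332e-01  2.00869494e+00 -2.18400256e-04
  1.53100552e+00 -3.44119593e-01]
 t0.9 g [-194.4 -613.7  239.3] F [-0.31  0.28  1.57] w 0.0003
```

Run:
```python
from h import *
q0=robot.get_state()["tool_rot"]
robot.goto([.12,-.34,.30],q0); rep("retract")
robot.goto(W(-.065,.032,.22),quat(1)); rep("stage")
robot.servo_line(W(-.058,.032,.130)); rep("down")
cam("scene","scene2.png"); d=cam("top","t2.png")
a=cv2.imread("pics/scene2.png")[200:350,190:390]; cv2.imwrite("pics/crop2.png",cv2.resize(a,None,fx=4,fy=4,interpolation=cv2.INTER_CUBIC))
```

```text
retract t1.8 g [-295.4 -425.3  300.4] F [ 0.44 -0.03 -0.04] w -0.0002
stage t3.6 g [-64.6  31.4 220. ] F [-0.48  0.04  0.58] w 0.0001
down t4.4 g [-57.4  31.7 130.7] F [ 0.35 -0.26  0.4 ] w 0.0007
```

View pics/crop2.png

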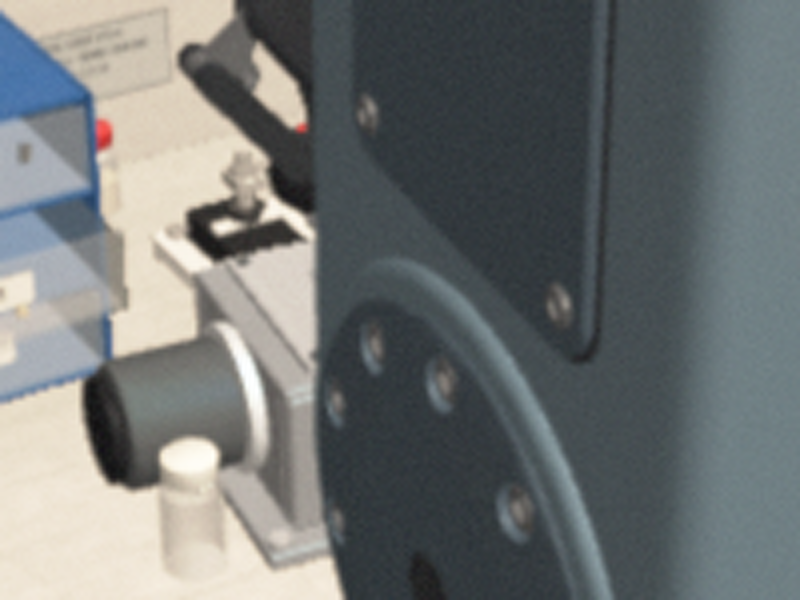

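The scene camera is blocked by the arm: it shows only the motor, the vial and a sloping black finger link at about (240,120) in the crop. I'll look at the top view, where the knuckle shape should show.

Run:
```python
from h import *
cam("wrist","w2.png")
a=cv2.imread("pics/t2.png")[195:315,220:400]; a=cv2.resize(a,(400,267)); b=cv2.resize(cv2.imread("pics/w2.png"),(400,300))
o=np.zeros((300,800,3),np.uint8); o[:267,:400]=a; o[:,400:]=b; cv2.imwrite("pics/both2.png",o)
```

```text
(no output)
```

View pics/both2.png

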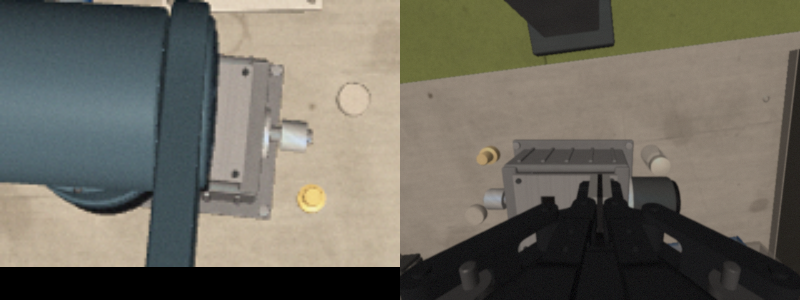

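The top view is hidden by the arm. The wrist view shows the closed tips near (600,200) and the gearbox undisturbed. Now I'll find contact gently and bring the knob into line.

Run:
```python
from h import *
print(robot.servo_line(W(-.027,.032,.131),max_speed=.025,threshold=1.6)); s=rep("contact?")
robot.wait(.2); rep()
```

```text
True
contact? t5.5 g [-33.6  32.  130.4] F [-0.35 -0.19 -0.82] w -0.0004
 t5.7 g [-34.3  32.  130. ] F [-0.41  0.76 -0.56] w -0.0002
```

Run:
```python
from h import *
for x in(-.0315,-.029,-.0265):
    print(robot.servo_line(W(x,.032,.131),max_speed=.025,threshold=8)); rep()
robot.servo_line(W(-.050,.032,.131)); robot.servo_line(W(-.065,.032,.2),max_speed=.3)
# jaws along gearbox x for the crossing
def qx(s):
    y=np.array([0,0,-1.]); z=s*Rg[:,0]; return Ro.from_matrix(np.stack([np.cross(y,z),y,z],1)).as_quat().tolist()
for s in(1,-1):print(s,robot.inverse_kinematics(W(0,.075,.2),qx(s)))
d=cam("wrist","w3.png");print(d["c"],G(d["c"]),d["fov_y"]); cam("top","t3.png"); cam("scene","s3.png")
```

```text
False
 t5.9 g [-31.8  32.  130.8] F [-1.33 -0.68 -0.19] w -0.0001
False
 t6.2 g [-29.  32. 131.] F [-0.36  1.15 -0.32] w -0.0002
False
 t6.4 g [-26.3  32.  131. ] F [-0.77  0.58  0.52] w 0.0001
1 [ 5.17661367e-03  2.62096253e-02  1.85927515e+00 -4.44089210e-16
  1.25610788e+00  1.25976614e-01]
-1 [ 5.17661367e-03  2.62096253e-02  1.85927515e+00 -4.44089210e-16
  1.25610788e+00 -3.01561604e+00]
[0.33756231 0.09307694 0.33624567] [-0.13180908  0.03162356  0.33624567] 69.77613732254846
```

View pics/w3.png

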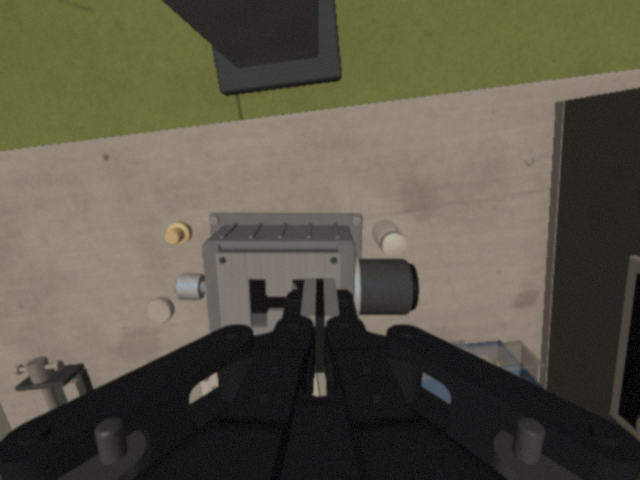

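The wrist camera sits behind the fingers, so the knob is hidden. For the crossing I'll turn the wrist so the camera faces the knob from the other side.

```bash
cat >> h.py <<'E'
def qx(s):
    y=np.array([0,0,-1.]); z=s*Rg[:,0]; return Ro.from_matrix(np.stack([np.cross(y,z),y,z],1)).as_quat().tolist()
E
python3 - <<'E'
from h import *
import pickle
robot.goto(W(0,.080,.2),qx(-1)); rep(); d=cam("wrist","w4.png"); pickle.dump(d,open("w4.pkl","wb")); print(G(d["c"]))
t=cam("top","t4.png"); s=cam("scene","s4.png")
for n,d in(("wrist",d),("top",t),("scene",s)): print(n,proj(d,W(-.0,.034,.136)))
a=cv2.imread("pics/w4.png"); o=np.zeros((480,800,3),np.uint8); o[:,:480]=a[:,80:560]
b=cv2.imread("pics/t4.png")[205:285,240:347]; o[:239,480:]=cv2.resize(b,(320,239))
b=cv2.imread("pics/s4.png")[205:285,215:322]; o[240:479,480:]=cv2.resize(b,(320,239)); cv2.imwrite("pics/both4.png",o)
E
```

```text
t8.6 g [ -0.3  79.9 199.5] F [-0.79  0.13 -0.14] w 0.0001
[-0.00131813  0.01238788  0.33406588]
wrist [316.64767228 182.41581337]
top [278.12517556 238.26583819]
scene [263.2371482  240.30039934]
```

View pics/both4.png

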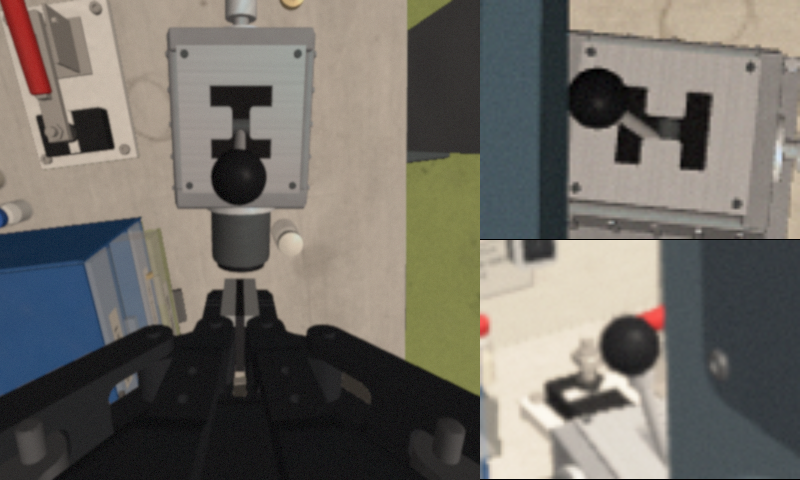

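The wrist view shows the knob at (319,176) in full-image pixels. Its stem runs straight along the cross slot (centre column about 320), so it is in line. I'll confirm in numbers and then push across.

Run:
```python
from h import *
import pickle
d=pickle.load(open("w4.pkl","rb"))
print("ball",G(onz(d,(319,176.5),.136))*1e3,"right leg",G(onz(d,(321.5,96),.075))*1e3)
for u in((265,54),(377,54),(261,185),(371,186)): print(G(onz(d,u,.075))*1e3)
robot.servo_line(W(0,.074,.131),max_speed=.2); rep("down")
print(robot.servo_line(W(0,.042,.131),max_speed=.03,threshold=2.0)); rep("contact")
```

```text
ball [ -1.34844087  30.65842606 136.        ] right leg [ -3.17777211 -19.52607918  75.        ]
[ 35.29574468 -46.18365178  75.        ]
[-40.94831619 -46.14274524  75.        ]
[42.08347067 42.53522325 75.        ]
[-40.33793003  43.3669832   75.        ]
down t9.2 g [  0.2  74.  131.4] F [0.59 1.84 0.93] w -0.0
True
contact t9.9 g [-1.000e-01  5.610e+01  1.309e+02] F [-0.03  0.42 -0.03] w -0.0002
```

Run:
```python
from h import *
for y in(.03,.005,-.0085):
    h=robot.servo_line(W(-.0005,y,.131),max_speed=.04,threshold=12); rep(h)
    if h: break
d=cam("wrist","w5.png"); c=G(d["c"]); print(c)
for y in(0,-.035): print(proj(d,W(0,y,.136)))
```

```text
False t10.7 g [ -0.7  29.7 130.8] F [ 0.13 -0.48 -0.52] w -0.0Traceback (most recent call last):
  File "<stdin>", line 3, in <module>
rig.PlanningError: the arm cannot follow that straight line within its joint ranges
```

Run:
```python
from h import *
print(robot.get_state()["joints"][5])
for a in(0,.05,.1,.15,-.05,-.1,-.15):
    q=(Ro.from_euler('z',a)*Ro.from_quat(qx(-1))).as_quat().tolist()
    for y in(-.0085,):
        r=robot.inverse_kinematics(W(-.0005,y,.131),q); print(a,None if r is None else np.round(r,2)[[0,5]])
```

```text
-3.1124678766287674
0 [-0.18  3.09]
0.05 [-0.18  3.04]
0.1 [-0.18  2.99]
0.15 [-0.18  2.94]
-0.05 None
-0.1 [-0.18 -3.1 ]
-0.15 [-0.18 -3.05]
```

Run:
```python
from h import *
q=(Ro.from_euler('z',-.13)*Ro.from_quat(qx(-1))).as_quat().tolist()
for y in(.010,-.0085):
    h=robot.servo_line(W(-.0,y,.131),q,max_speed=.04,threshold=12); rep(h)
    if h: break
d=cam("wrist","w5.png"); print(G(d["c"]))
for y in(0,-.035): print(proj(d,W(0,y,.136)))
```

```text
False t11.4 g [ -0.3   9.8 130.8] F [-0.16 -0.13 -0.77] w -0.0
False t12.0 g [  0.2  -8.9 131.2] F [-1.49 -0.22  0.67] w 0.0002
[-0.0096601  -0.07582729  0.26576383]
[320.08885396 330.97357468]
[308.64707249 252.6781634 ]
```

View pics/w5.png

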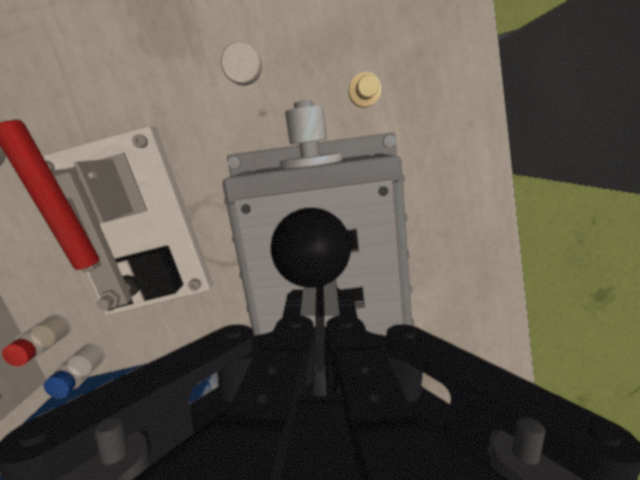

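The wrist view shows the knob at (311,247). That is about y = -36 mm and x = -1 mm from the gate's middle, so it is across and in line with the cross slot. The nut at (241,62) and the brass part at (366,88) haven't been touched. Next I'll move to the near side and push away.

Run:
```python
from h import *
robot.servo_line(W(0,.015,.131),max_speed=.1)
robot.servo_line(W(0,.025,.2),max_speed=.2)
robot.goto(W(-.065,-.036,.2),quat(1)); rep("stage")
robot.servo_line(W(-.058,-.036,.129),max_speed=.2)
robot.servo_line(W(-.034,-.036,.129),max_speed=.06); rep("pre")
for x in(-.015,-.003):
    h=robot.servo_line(W(x,-.036,.129),max_speed=.04,threshold=12); rep(h)
    if h: break
else:
    h=robot.servo_line(W(.012,-.036,.129),max_speed=.02,threshold=9); rep(h)
```

```text
stage t14.1 g [-65.3 -36.  199.4] F [ 0.54 -0.24  0.24] w 0.0001
pre t15.1 g [-33.9 -36.  129. ] F [0.28 1.01 0.05] w 0.0
False t15.8 g [-14.9 -36.  128.9] F [ 0.18 -0.57 -0.19] w 0.0001
False t16.2 g [ -2.6 -36.  129. ] F [-0.01 -0.01 -0.12] w -0.0003
True t16.8 g [  6.6 -35.8 127.8] F [-2.1   0.16  0.8 ] w 0.0002
```

It stopped firmly at 6.6 mm, where I expected about 5.5. I'll back off and check with the cameras.

Run:
```python
from h import *
import pickle
robot.servo_line(W(-.03,-.036,.129),max_speed=.1)
robot.servo_line(W(-.075,-.036,.22),max_speed=.2)
robot.goto([.12,-.34,.30],Ro.from_euler('z',0).as_quat().tolist() if 0 else quat(1)); robot.wait(.3); rep()
t=cam("top","t6.png"); s=cam("scene","s6.png"); pickle.dump((t,s),open("6.pkl","wb"))
a=cv2.resize(cv2.imread("pics/t6.png")[205:305,220:400],(792,440),interpolation=cv2.INTER_CUBIC); cv2.imwrite("pics/crop6.png",a)
def ball(d,x0,x1,y0,y1):
    m=(d["image"].max(2)[y0:y1,x0:x1]<45).astype(np.uint8); m=cv2.morphologyEx(m,cv2.MORPH_OPEN,cv2.getStructuringElement(cv2.MORPH_ELLIPSE,(9,9)))
    n,l,st,c=cv2.connectedComponentsWithStats(m)
    for i in range(1,n): print(st[i],c[i]+[x0,y0])
ball(t,285,345,215,265); ball(s,255,340,215,270)
for p in(t,s): print(proj(p,W(.032,-.035,.131)))
```

```text
t19.9 g [-295.2 -424.3  299.9] F [-0.49 -0.86  0.39] w -0.0001
[ 29   0  20  14 214] [323.34579439 220.64018692]
[ 2 25 11 12 98] [291.65306122 245.84693878]
[ 33   6  16  13 150] [294.87333333 227.63333333]
[324.35757899 223.12681418]
[296.10564986 225.76559938]
```

View pics/crop6.png

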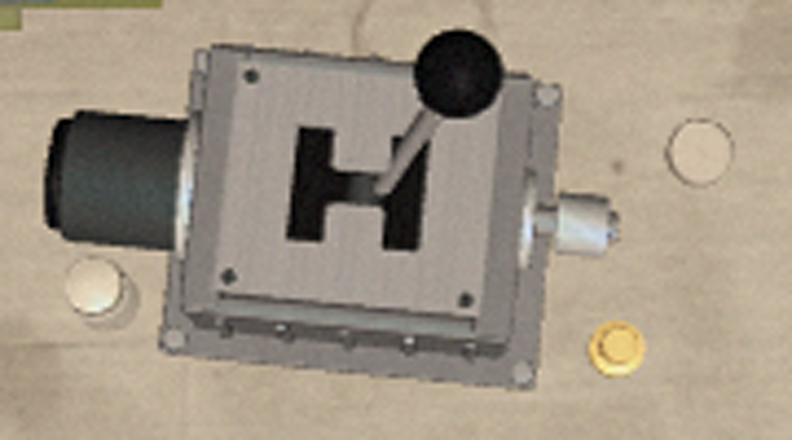

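The top view shows the knob at crop (458,74), at the far right. The vial (95,287), nut (699,152) and brass part (617,347) are on the same pixels as before. One numeric check, then I'll hand in if it is good.

Run:
```python
from h import *
import pickle
t,s=pickle.load(open("6.pkl","rb"))
u=(220+(458.5)/4.4-.5,205+(74.5)/4.4-.5)
p=G(onz(t,u,.131)); print("ball mm",p*1e3,"fa",np.arcsin(p[0]/.13))
sw=np.arctan2(-p[1],.121); print("sw",sw)
print("diff ball world from start: contact pos also",6.6+27)
if p[0]>.0305 and sw>.22: robot.hand_in(); print("handed in")
```

```text
ball mm [ 34.60610396 -33.72144859 131.        ] fa 0.2694494577451317
sw 0.27179321021303926
diff ball world from start: contact pos also 33.6
the job is handed in; nothing more can be done
handed in
```

The gearbox should now be in third gear, and I've handed the job in; it gave no verdict.

I used closed fingers throughout. I pushed the knob about 7 mm forward into line with the cross slot, then across to the right-hand leg. From the near side I then pushed it straight away until it stopped firmly (9 N limit). The arm then backed off clear.

**Last checks:**
- **Lever:** in the top view the ball was at x = +34.6 mm and y = -33.7 mm from the gate's middle. That is a fore-aft tilt of about 0.27 rad and a sideways tilt of about 0.27 rad, above the required 0.23 and 0.20. The finger's stopping point puts the ball at about 33.6 mm, which agrees to 1 mm.
- **Fourth gear:** the lever was about 1 mm off the cross slot line after crossing and was only pushed forward from there, so it did not enter the near right slot.
- **Small parts:** the vial, thumb nut and brass coupling were on the same pixels as at the start.
- **Time:** the clock read 19.9 s at the last reading, against the 48 s limit.

**What did not go to plan:**
- One straight line during the crossing was refused because of the last joint's range, so I finished the crossing with the tool turned by 0.13 rad.
- The contact forces were close to the sensor noise.
- The wrist view put the gate's middle 1 to 2 mm from where the top view did, within what the calibration allows.

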